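Clamp a stone core in the V-rests of a measuring stand

ROBOT

A 7-joint arm with a two-finger parallel gripper is mounted at the origin on the work surface. World frame = base frame: x ahead of the robot, y to its left, z up, the work surface at z = 0. Lengths are in m, angles in rad, forces in N, time in s.
With the tool pointing down it reaches from about 0.4 to 0.85 m from the base axis. Payload 10.4 kg.
Tool frame: the origin (TCP) lies at the very end of the fingers, on their centre line; the grasp point (between the pads) lies 19 mm behind it; z points along the fingers, y is the direction in which the jaws open and shut (so a half turn about z gives the same grasp; the last joint's range is limited). The gripper opens to 85 mm and grips with 20 to 120 N. Pads are 22 mm wide; open, the fingers measure 114 mm over their backs; the gripper's body (76 mm by 85 mm) begins 54 mm behind the grasp point. The pads swing forward as they close: fully open they stand 13 mm farther back than shut.
Start: joints at [1.101, 0.332, -0.065, 1.46, 0.022, 1.35, -0.088], TCP at [0.27, -0.564, 0.231] pointing down, gripper open.
Joint ranges: [-2.6, 2.6], [-0.5, 2.12], [-1.47, 1.34], [0.16, 2.42], [-1.27, 4.41], [0.06, 2.06], [-2.6, 2.6]. Speed limits (rad/s): [2.22, 2.22, 2.79, 2.79, 3.14, 3.14, 3.14].

INTERFACE

Orientations are given as a unit quaternion [x, y, z, w].
In Python, from workcell import get_obs, camera, camera_info, hand_in gives the robot as it stands.
- The arm moves only by the tool move_arm, never from a script. Its argument "moves" is a list of rows, each a list of 3 entries, a list of its own where there are three numbers: the shift along the tool's x, y, z in units of 25 mm (1.0 is 25 mm), then the turn, a rotation vector about the tool's x, y, z in degrees, then the opening, from 0 (shut) to 1 (fully open). A call has 1 to 5 rows; each row shifts and turns the commanded pose from where the row before left it, along the tool's axes as they then stand; what a row does not reach is not made up. A row lasts 1/8 s, in which the tool goes at most 62.5 mm and 10.7 degrees, less where a joint would pass 70% of its speed; a pose out of reach is approached as far as the arm can. A call is refused whole if a number of a shift passes 1 or a number of a turn 10.7, either way. A call with a gripper value outside its range is refused whole. The fingers move at their own pace and stop on an object; "squeeze" is the grip in N (left out, the last holds). Time passes only in rows, so rows that do not move let the fingers close. It gives the time, the measured TCP pose, the force and the opening at its end, in the units of the state.
- get_obs(): the state, without advancing time (a new reading comes with each control period).
- camera(name): name is "scene" or "top"; returns the picture (384x512x3 uint8, red, green, blue); there is no depth.
- camera_info(name): a dict with "fx", "fy", "cx", "cy" (pixels), "origin" and "rotation" of the camera in the world. Camera axes: x right, y down, z forward; pixel columns grow to the right and rows downward; lengths in m; the calibration is good to about 2 mm. A picture is of the moment at which its call begins. camera_info takes no time and is no camera call.
- hand_in(): hands the job in, once; it reports no verdict.
The state is a dict: "clock": time; "joint_pos": joint angles; "joint_velocities": joint speeds; "tau": joint torques, N m; "position": TCP position; "ee_rot": TCP orientation; "ft_force": force on the tool from outside, world axes, zero at the start; "torque": the same for the moment, N m; "grip_width": opening from 0.0 (shut) to 1.0 (fully open).
Only numpy, scipy, OpenCV 4.12 (cv2) and the standard library are available. Lean on these libraries where they do the work, as an engineer would, in place of code of your own. Each camera call takes 0.05 s, during which the arm holds its last target. There are 200 camera calls.

TASK

Take the longer of the two stone cores out of its cork rest and lower it gently into the two V-supports of the metal measuring stand, so that it beds down fully in both, and let go of it there, clear of the sliding jaw. Then push the stand's jaw in until its spring pad holds the core snugly against the anvil (the core home, the pad pressed in about half way), and leave it clamped; the core is brittle, so never press hard on it, and leave everything else as it was.

Things in the scene. Friction and masses are not known exactly. Their poses are not given: they have to be found in the camera images.
- long_core: The longer stone core, to be clamped: a plain grey cylinder, 32 mm diameter, 150 mm long, 0.24 to 0.35 kg. Origin at its middle, on its axis; x along the axis (it may be rolled about x). It lies level in one of two cork rests, axis 38 mm above the table. Brittle: more than 25 N on it while it is laid in the stand, or 14 N from the jaw's pad, breaks it.
- short_core: The shorter stone core, same stone and 32 mm diameter but 104 mm long, lying in the other cork rest (either may be on the left). Origin at its middle, x along the axis. Leave it in place (within 8 mm).
- rest_a: Cork rest under the longer core, fixed: a plate 124 x 60 mm, 8 mm thick, with two small V-saddles 12 mm wide, 36 to 48 mm either side of the middle, so that 72 mm of the core's length is free for fingers, down to 8 mm above the table. Origin under its middle, x along the core, z up. The other rest is alike.
- stand: Metal measuring stand, fixed. Origin on the table midway between its two V-supports; x along the core's final axis towards the jaw, z up. Base plate 315 x 90 x 14 mm. Steel 90-degree Vs, 16 mm thick, at x = -48 and +48 mm, tops 63 mm above the table, mouths 52 mm wide; 80 mm of free length between them for fingers, down to the plate.
- seat (a point): Point 60 mm above the stand's origin, axes as the stand's: a core bedded in both Vs has its axis through this point, along x. With its middle 4 to 8 mm to +x of it the core clears anvil and pad. The anvil, a 22 mm steel button at the -x end, is locked but set by hand: its face is anywhere from 75 to 87 mm to -x of here, so home must be felt.
- jaw: Sliding jaw at the stand's +x end: an aluminium plate 20 mm thick, 44 mm wide, top edge 99 mm above the table. Origin at the centre of its outer push face, 80 mm above the table; axes as the stand's (x outward). It slides only along the stand's x, to -x to clamp, 60 mm at most; its face starts at stand x = +143 to +155 mm. About 11 N slides it; it stays where left.
- jaw_push (a point): Centre of the jaw's push face (same point as the jaw's origin). The spring pad, a 22 mm rubber disc on the core's axis, has its free face 50 mm to -x of here. It yields 10 mm at 1.5 N per mm. Sliding the core in the Vs takes 1 to 4 N; home, 4 to 5 mm of pad travel (6 to 7 N; 17 to 18 N on the finger) is right, 4 to 11 N accepted.
- mug: White mug, 76 mm diameter, 90 mm high; bystander. Origin at the centre of its underside.
- water_bottle: Orange bottle, 68 mm diameter, 190 mm high; bystander. Origin at the centre of its underside.
- brush: Brush with a wooden handle lying on the table; bystander.
- jar: Small clear jar with white cap, 44 mm diameter, 50 mm high; bystander. Origin at the centre of its underside.
- stone_lump: Brown stone find, 54 mm across, 31 mm high; bystander. Origin at the centre of its underside.
- caliper: Steel caliper, 160 mm long, 13 mm high, lying flat; bystander. Origin in the middle of its beam, underside.

How it is judged:
By the outcome, as a careful person would: the job done as asked, in the order asked, and still so for the second after the job is handed in, with the robot touching nothing.
It also fails if it takes over 56 s, if anything falls off the work surface, if the arm or the gripper's body presses on something with over 40 N, if the wrist force passes 120 N, or if a joint passes its speed limit or range.

## Working session

There is one attempt and no reset: what is moved stays moved. The work goes in short steps, Python scripts to look and compute and a tool call to move; the robot and the scene stay as the last step left them, time stands still between calls to the robot, and variables do not carry over. Pictures are saved under pics/ and viewed, about 8 in all and at most 12, crops included, and the job is handed in when it is done.

Besides the shell and the picture viewer there is one more tool, called after ">>>" in YAML: its name, and indented under it one key for each argument. move_arm: Moves the arm, as the interface text tells. Its arguments: {"type":"object","properties":{"moves":{"type":"array","items":{"type":"array"}},"squeeze":{"type":"number"}},"required":["moves"]}

```bash
mkdir -p pics; python3 - <<'E'
from workcell import *
import cv2,numpy as np
np.set_printoptions(precision=4,suppress=True)
for n in("scene","top"):
    cv2.imwrite(f"pics/{n}0.png",cv2.cvtColor(camera(n),cv2.COLOR_RGB2BGR)); print(n,camera_info(n))
print(get_obs())
E
```

```text
scene {'fx': 375.93518441986055, 'fy': 375.93518441986055, 'cx': 259.6867161721563, 'cy': 190.04527430753149, 'origin': array([1.2404, 0.4882, 0.6069]), 'rotation': array([ 0.3878,  0.7907, -0.4287, -0.2013])}
top {'fx': 387.7240687501612, 'fy': 387.7240687501612, 'cx': 260.90856521452014, 'cy': 183.60891341692138, 'origin': array([0.5442, 0.0023, 1.3388]), 'rotation': array([-0.7068,  0.7068, -0.0252,  0.0133])}
{'clock': 0.1, 'joint_pos': array([ 1.1014,  0.3328, -0.0647,  1.4608,  0.0216,  1.3499, -0.0885]), 'joint_velocities': array([-0.0008, -0.0021,  0.0006, -0.0037,  0.0011,  0.0017, -0.0004]), 'tau': array([  0.0019, -62.6747,   0.0497, -39.2429,   0.0164,   0.0069,
        -0.0001]), 'position': array([ 0.2699, -0.5634,  0.2306]), 'ee_rot': array([ 0.9751,  0.2215, -0.0002, -0.0006]), 'ft_force': array([-0.0925,  0.0004,  0.3266]), 'torque': array([ 0.0161, -0.0378,  0.0057]), 'grip_width': 1.0025812597192292}
```

View pics/top0.png

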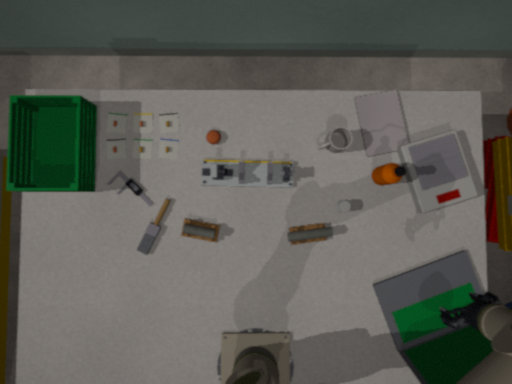

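View pics/scene0.png

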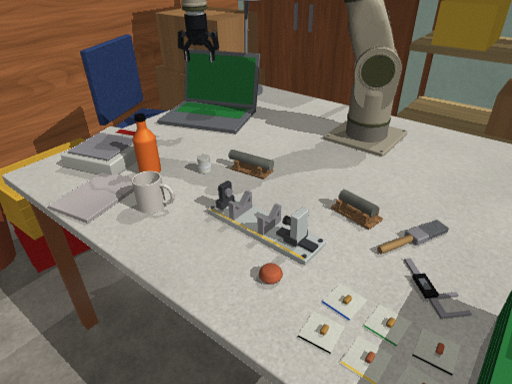

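```bash
cat > h.py <<'E'
from workcell import *
import cv2,numpy as np
from scipy.spatial.transform import Rotation as R
np.set_printoptions(precision=4,suppress=True)
def cam(n):
    c=camera_info(n); r=np.array(c['rotation']); return c,(R.from_quat(r).as_matrix() if r.size==4 else r)
def px2w(n,u,v,z):
    c,M=cam(n); d=M@np.array([(u-c['cx'])/c['fx'],(v-c['cy'])/c['fy'],1]); o=c['origin']
    return o+d*(z-o[2])/d[2]
def w2px(n,p):
    c,M=cam(n); q=M.T@(np.array(p)-c['origin']); return np.array([c['fx']*q[0]/q[2]+c['cx'],c['fy']*q[1]/q[2]+c['cy']])
def crop(n,name,x0,y0,x1,y1,k):
    im=cv2.cvtColor(camera(n),cv2.COLOR_RGB2BGR)[y0:y1,x0:x1]
    cv2.imwrite("pics/"+name,cv2.resize(im,None,fx=k,fy=k,interpolation=cv2.INTER_CUBIC))
E
python3 - <<'E'
from h import *
a=cv2.imread("pics/top0.png"); s=cv2.imread("pics/scene0.png")
f=lambda im,k:cv2.resize(np.clip(im*1.6,0,255).astype(np.uint8),None,fx=k,fy=k,interpolation=cv2.INTER_CUBIC)
t=f(a[148:253,175:345],4.7)
cv2.imwrite("pics/top1.png",t); print(t.shape)
E
```

```text
(494, 799, 3)
```

View pics/top1.png

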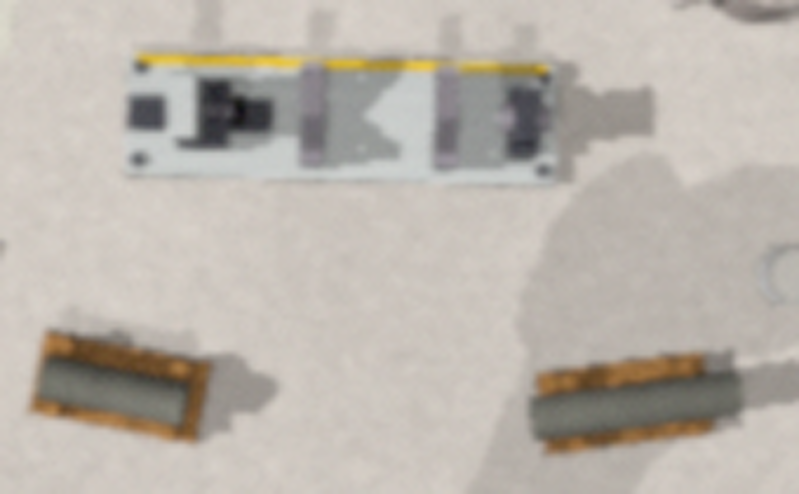

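```bash
python3 - <<'E'
from h import *
g=lambda c,z:px2w("top",(c[0]+.5)/4.7-.5+175,(c[1]+.5)/4.7-.5+148,z)
e=[g((534,417),.04),g((738,391),.04)]; print("core",e,np.mean(e,0),np.linalg.norm(e[0]-e[1]),np.degrees(np.arctan2(*(e[0]-e[1])[[1,0]])))
v=[g((313,116),.06),g((447,119),.06)]; print("V",v,np.mean(v,0),np.linalg.norm(v[0]-v[1]),np.degrees(np.arctan2(*(v[0]-v[1])[[1,0]])))
b=[g(c,.014) for c in((130,56),(123,178),(553,183),(551,68))];print("base",np.array(b),np.mean(b,0),[np.linalg.norm(b[i]-b[i-1]) for i in range(4)])
m=(b[0]+b[1]-b[2]-b[3]);print(np.degrees(np.arctan2(m[1],m[0])))
print("jaw",g((190,118),.09), "anvil",g((515,120),.06))
# orientation of tool now
print(R.from_quat(get_obs()['ee_rot']).as_matrix())
E
```

```text
core [array([ 0.439 , -0.1106,  0.04  ]), array([ 0.4571, -0.256 ,  0.04  ])] [ 0.4481 -0.1833  0.04  ] 0.14651429593451482 97.10289864018105
V [array([0.6514, 0.0459, 0.06  ]), array([ 0.6494, -0.0484,  0.06  ])] [ 0.6504 -0.0013  0.06  ] 0.09432584521862626 88.7653201470491
base [[ 0.699   0.1808  0.014 ]
 [ 0.61    0.1852  0.014 ]
 [ 0.6064 -0.1275  0.014 ]
 [ 0.6906 -0.1264  0.014 ]] [0.6515 0.028  0.014 ] [np.float64(0.30735209146882375), np.float64(0.08913074132167688), np.float64(0.3126934888991893), np.float64(0.08420569083514955)]
88.89965813028768
jaw [0.6474 0.1292 0.09  ] anvil [ 0.6487 -0.0963  0.06  ]
[[ 0.9018  0.4321 -0.0006]
 [ 0.4321 -0.9018  0.0011]
 [-0.0001 -0.0013 -1.    ]]
```

>>> move_arm:
  moves:
    - [[0, 0, -0.8], [0, 0, -10.2], 1]
    - [[0, 0, -0.8], [0, 0, -10.2], 1]
    - [[0, 0, -0.8], [0, 0, -10.2], 1]
    - [[0, 0, -0.8], [0, 0, -10.2], 1]
    - [[0, 0, -0.8], [0, 0, -10.2], 1]

```text
clock: 0.72
position: [0.27, -0.5635, 0.3315]
ee_rot: [0.783, 0.622, 0.0, -0.0]
ft_force: [-0.7, 0.4, 0.6]
grip_width: 0.999
```

>>> move_arm:
  moves:
    - [[0, 0, -0.4], [0, 0, -10.2], 1]
    - [[0, 0, 0], [0, 0, -10.3], 1]
    - [[0.9, 0.5, 0], [0, 0, 0], 1]
    - [[0.9, 0.6, 0], [0, 0, 0], 1]
    - [[0.9, 0.6, 0], [0, 0, 0], 1]

```text
clock: 1.35
position: [0.3041, -0.4906, 0.3409]
ee_rot: [0.662, 0.749, 0.0, -0.0]
ft_force: [-0.7, -0.3, 0.6]
grip_width: 1.001
```

>>> move_arm:
  moves:
    - [[0.9, 0.6, 0], [0, 0, 0], 1]
    - [[0.9, 0.6, 0], [0, 0, 0], 1]
    - [[0.9, 0.6, 0], [0, 0, 0], 1]
    - [[0.9, 0.6, 0], [0, 0, 0], 1]
    - [[0.9, 0.6, 0], [0, 0, 0], 1]

```text
clock: 1.98
position: [0.3646, -0.3696, 0.341]
ee_rot: [0.662, 0.75, 0.0, -0.0]
ft_force: [0.6, -0.2, -0.7]
grip_width: 1.001
```

>>> move_arm:
  moves:
    - [[0.9, 0.6, 0], [0, 0, 0], 1]
    - [[0.9, 0.6, 0], [0, 0, 0], 1]
    - [[0.9, 0.6, 0.5], [0, 0, 0], 1]
    - [[0.9, 0.6, 1], [0, 0, 0], 1]
    - [[0, 0, 1], [0, 0, 0], 1]

```text
clock: 2.6
position: [0.4138, -0.2716, 0.2781]
ee_rot: [0.661, 0.751, 0.0, 0.0]
ft_force: [-0.7, -0.7, -0.0]
grip_width: 0.999
```

>>> move_arm:
  moves:
    - [[0.85, 0.45, 0.6], [0, 0, 0], 1]
    - [[0.85, 0.45, 0.8], [0, 0, 0], 1]
    - [[0.85, 0.45, 0.8], [0, 0, 0], 1]
    - [[0.8, 0.45, 0.8], [0, 0, 0], 1]
    - [[0, 0, 0.5], [0, 0, 0], 1]

```text
clock: 3.22
position: [0.4473, -0.1835, 0.1903]
ee_rot: [0.661, 0.751, -0.0, -0.001]
ft_force: [-0.7, -0.2, 1.0]
grip_width: 0.999
```

```bash
python3 - <<'E'
from h import *
o=get_obs();print(o['position'],R.from_quat(o['ee_rot']).as_matrix()[:,0],o['joint_pos'])
t=cv2.cvtColor(camera("top"),cv2.COLOR_RGB2BGR); s=cv2.cvtColor(camera("scene"),cv2.COLOR_RGB2BGR)
f=lambda im,k:cv2.resize(np.clip(im*1.5,0,255).astype(np.uint8),None,fx=k,fy=k,interpolation=cv2.INTER_CUBIC)
A=f(t[195:255,270:350],5);B=f(s[130:190,215:295],5)
cv2.imwrite("pics/g1.png",np.hstack([A,B]));
for p in([.4481,-.1833,.054],[.439,-.1106,.038],[.4571,-.256,.038]): print((w2px("scene",p)-[215,130])*5,(w2px("top",p)-[270,195])*5)
E
```

```text
[ 0.4473 -0.1835  0.1903] [-0.1265  0.992   0.0008] [ 0.8259  0.0858 -0.5516  1.8538  0.0475  1.216   0.3862]
[175.0175 122.7604] [202.8242 194.3361]
[277.189  173.9409] [ 90.8674 206.4316]
[ 79.7567 118.2134] [307.571  178.8403]
```

View pics/g1.png

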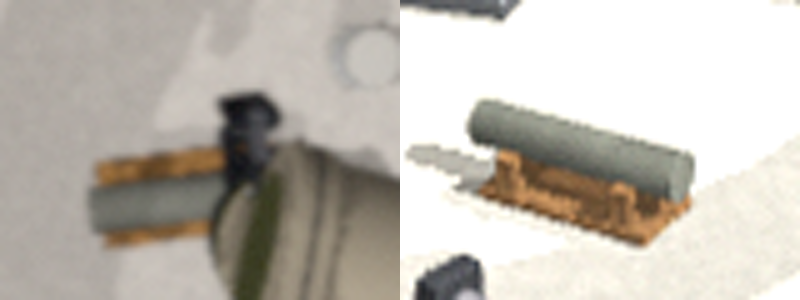

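>>> move_arm:
  moves:
    - [[0, 0, 1], [0, 0, 0], 1]
    - [[0, 0, 1], [0, 0, 0], 1]
    - [[0, 0, 1], [0, 0, 0], 1]
    - [[0, 0, 1], [0, 0, 0], 1]
    - [[0, 0, 1], [0, 0, 0], 1]

```text
clock: 3.95
position: [0.4472, -0.1867, 0.0662]
ee_rot: [0.663, 0.749, -0.0, 0.001]
ft_force: [0.3, 0.0, 0.7]
grip_width: 1.003
```

>>> move_arm:
  moves:
    - [[0, 0, 0.8], [0, 0, 0], 1]
    - [[0, 0, 0.6], [0, 0, 0], 1]
    - [[0, 0, 0.4], [0, 0, 0], 1]
    - [[0, 0, 0], [0, 0, 0], 0.7]
    - [[0, 0, 0], [0, 0, 0], 0.6]
  squeeze: 24

```text
clock: 4.58
position: [0.4476, -0.1853, 0.0219]
ee_rot: [0.662, 0.75, 0.0, 0.0]
ft_force: [-0.8, -0.5, 0.1]
grip_width: 0.609
```

>>> move_arm:
  moves:
    - [[0.08, 0, 0.1], [0, 0, 0], 0.55]
    - [[0, 0, 0], [0, 0, 0], 0.45]
    - [[0, 0, 0], [0, 0, 0], 0.38]
    - [[0, 0, 0], [0, 0, 0], 0.3]
    - [[0, 0, 0], [0, 0, 0], 0.2]

```text
clock: 5.2
position: [0.4476, -0.183, 0.0192]
ee_rot: [0.662, 0.75, 0.0, 0.001]
ft_force: [3.9, 1.5, 2.4]
grip_width: 0.367
```

>>> move_arm:
  moves:
    - [[0, 0, 0], [0, 0, 0], 0.1]
    - [[0, 0, 0], [0, 0, 0], 0]
    - [[0, 0, 0], [0, 0, 0], 0]

```text
clock: 5.58
position: [0.4476, -0.1831, 0.0192]
ee_rot: [0.662, 0.75, 0.0, 0.001]
ft_force: [4.5, 2.1, 4.7]
grip_width: 0.366
```

>>> move_arm:
  moves:
    - [[0, 0, -0.2], [0, 0, 0], 0]
    - [[0, 0, -0.5], [0, 0, 0], 0]
    - [[0, 0, -0.8], [0, 0, 0], 0]
    - [[0, 0, -0.9], [0, 0, 0], 0]
    - [[0, 0, -0.9], [0, 0, 0], 0]

```text
clock: 6.2
position: [0.4461, -0.1832, 0.1022]
ee_rot: [0.662, 0.749, -0.0, -0.0]
ft_force: [0.5, 0.8, -2.5]
grip_width: 0.363
```

>>> move_arm:
  moves:
    - [[0, 0, -0.7], [0, 0, 2], 0]
    - [[0, 0, -0.4], [0, 0, 3], 0]
    - [[0, 0, 0], [0, 0, 3.2], 0]
    - [[0.3, 0.3, 0], [0, 0, 0], 0]
    - [[0.5, 0.5, 0], [0, 0, 0], 0]

```text
clock: 6.82
position: [0.4673, -0.1632, 0.1288]
ee_rot: [0.714, 0.7, -0.0, -0.0]
ft_force: [-0.2, 0.4, -1.6]
grip_width: 0.367
```

>>> move_arm:
  moves:
    - [[0.7, 0.7, 0], [0, 0, 0], 0]
    - [[0.8, 0.8, 0], [0, 0, 0], 0]
    - [[0.8, 0.8, 0], [0, 0, 0], 0]
    - [[0.8, 0.8, 0], [0, 0, 0], 0]
    - [[0.8, 0.8, 0], [0, 0, 0], 0]

```text
clock: 7.45
position: [0.5672, -0.0665, 0.1286]
ee_rot: [0.714, 0.701, -0.0, -0.0]
ft_force: [0.4, 0.8, -3.1]
grip_width: 0.367
```

>>> move_arm:
  moves:
    - [[0.8, 0.8, 0], [0, 0, 0], 0]
    - [[0.7, 0.8, 0], [0, 0, 0], 0]
    - [[0.5, 0.6, 0], [0, 0, 0], 0]
    - [[0.3, 0.4, 0], [0, 0, 0], 0]
    - [[0, 0, 0], [0, 0, 0], 0]

```text
clock: 8.07
position: [0.6329, -0.0108, 0.1285]
ee_rot: [0.713, 0.701, -0.0, -0.0]
ft_force: [-0.4, -0.4, -3.1]
grip_width: 0.367
```

```bash
python3 - <<'E'
from h import *
o=get_obs();print(o['position'],R.from_quat(o['ee_rot']).as_matrix()[:,0],o['ft_force'])
E
```

```text
[ 0.6329 -0.0108  0.1285] [0.018  0.9998 0.0006] [-0.4397 -0.3599 -3.1404]
```

>>> move_arm:
  moves:
    - [[0.4, 0.4, 0], [0, 0, 0], 0]
    - [[0.23, 0.3, 0.3], [0, 0, 0], 0]
    - [[0, 0, 0.7], [0, 0, 0], 0]
    - [[0, 0, 0.6], [0, 0, 0], 0]
    - [[0, 0, 0], [0, 0, 0], 0]

```text
clock: 8.7
position: [0.6491, 0.0032, 0.0866]
ee_rot: [0.714, 0.7, -0.001, -0.001]
ft_force: [-0.7, 0.7, -2.4]
grip_width: 0.366
```

```bash
python3 - <<'E'
from h import *
o=get_obs();print(o['position'],R.from_quat(o['ee_rot']).as_matrix()[:,0],o['ft_force'])
t=cv2.cvtColor(camera("top"),cv2.COLOR_RGB2BGR); s=cv2.cvtColor(camera("scene"),cv2.COLOR_RGB2BGR)
f=lambda im,k:cv2.resize(np.clip(im*1.5,0,255).astype(np.uint8),None,fx=k,fy=k,interpolation=cv2.INTER_CUBIC)
A=f(t[150:195,195:305],7);B=f(s[170:265,200:335],5.7)
A=cv2.resize(A,(770,315))
B=cv2.resize(B[:,:770],(770,int(B.shape[0])))
cv2.imwrite("pics/p1.png",A);cv2.imwrite("pics/p2.png",B)
E
```

```text
[0.6491 0.0032 0.0866] [ 0.0195  0.9998 -0.0004] [-0.6521  0.6686 -2.3726]
```

View pics/p1.png

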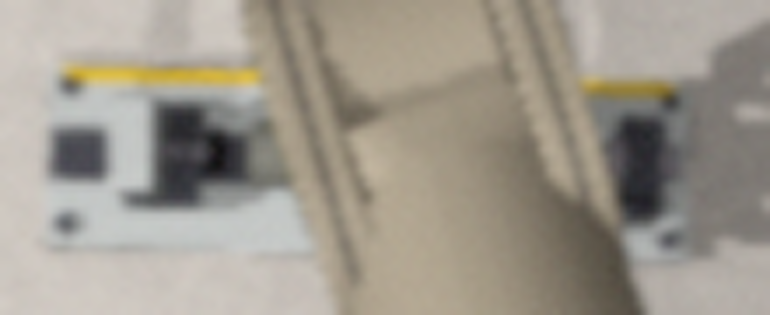

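View pics/p2.png

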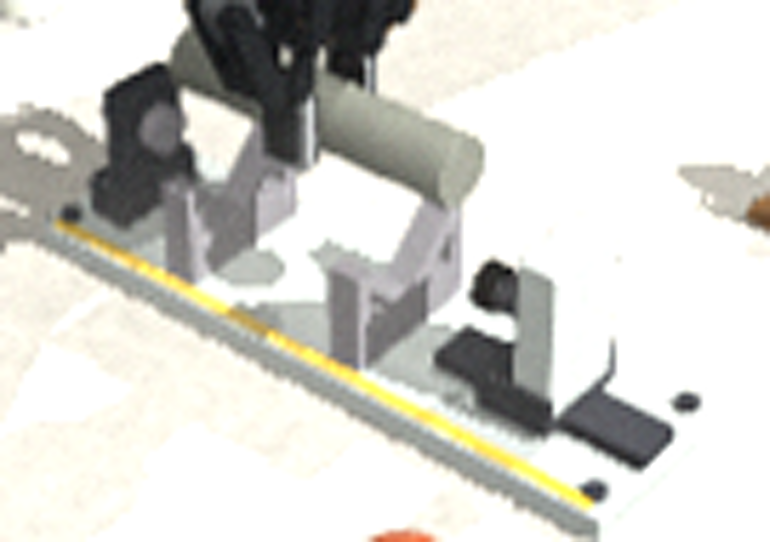

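```bash
python3 - <<'E'
from h import *
im=cv2.imread("pics/p2.png"); 
P=lambda p:tuple(int(round(v)) for v in ((w2px("scene",p)-[200,170]+.5)*5.7))
a=np.radians(88.9); X=np.array([np.cos(a),np.sin(a),0]);Y=np.array([-X[1],X[0],0]);O=np.array([.6505,-.001,0]);Z=np.array([0,0,1])
S=lambda x,y,z:O+X*x/1e3+Y*y/1e3+Z*z/1e3
for x in(56,40,-40):
    cv2.polylines(im,[np.array([P(S(x,y,z)) for y,z in((-26,63),(0,37.4),(26,63))])],False,(0,0,255),1)
cv2.polylines(im,[np.array([P(S(x,y,14)) for x,y in((-40,-45),(-40,45),(150,45),(150,-45))])],False,(255,0,0),1)
c=np.array([.6491,.0032,.1056])
for d in(.075,-.075):
    cv2.polylines(im,[np.array([P(c+X*d+.016*(Y*np.cos(t)+Z*np.sin(t))) for t in np.linspace(0,6.3,30)])],True,(0,255,0),1)
cv2.imwrite("pics/ov.png",im)
E
```

```text
(no output)
```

View pics/ov.png

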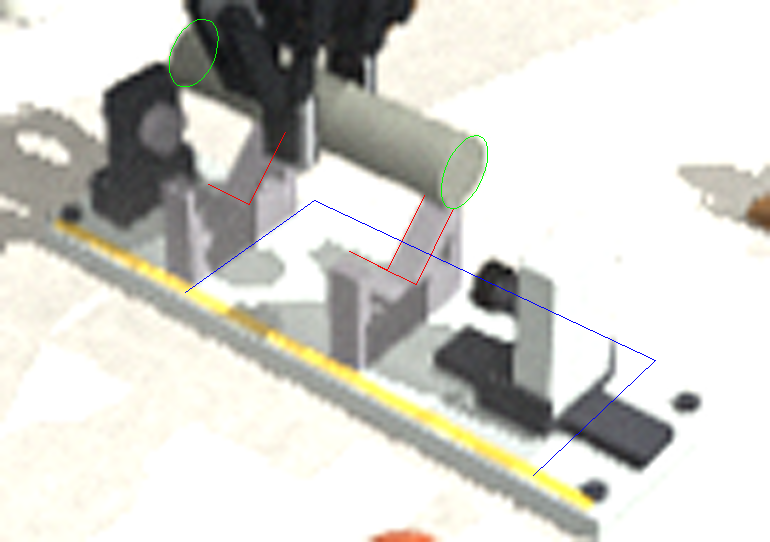

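```bash
python3 - <<'E'
from h import *
im=cv2.cvtColor(camera("scene"),cv2.COLOR_RGB2BGR)[195:245,220:300]
im=cv2.resize(im,None,fx=10,fy=10,interpolation=cv2.INTER_CUBIC)
P=lambda p:tuple(int(round(v)) for v in ((w2px("scene",p)-[220,195]+.5)*10))
a=np.radians(88.9); X=np.array([np.cos(a),np.sin(a),0]);Y=np.array([-X[1],X[0],0]);O=np.array([.6505,-.001,0]);Z=np.array([0,0,1])
S=lambda x,y,z:O+X*x/1e3+Y*y/1e3+Z*z/1e3
for x in(56,40,-40):
    cv2.polylines(im,[np.array([P(S(x,y,z)) for y,z in((-26,63),(0,37.4),(26,63))])],False,(0,0,255),1)
cv2.polylines(im,[np.array([P(S(x,y,14)) for x,y in((158,-45),(-157,-45))])],False,(255,0,0),1)
cv2.imwrite("pics/ov2.png",im)
E
```

```text
(no output)
```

View pics/ov2.png

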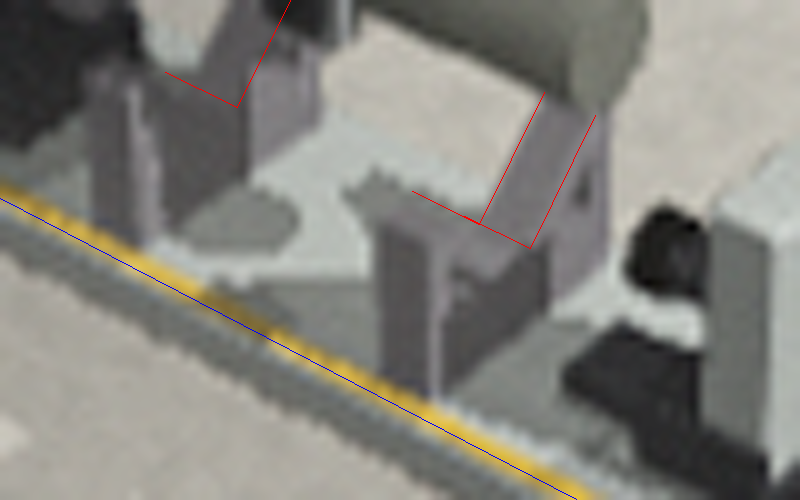

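>>> move_arm:
  moves:
    - [[0.14, 0.05, 0.4], [0, 0, 0], 0]
    - [[0, 0, 0.5], [0, 0, 0], 0]
    - [[0, 0, 0.4], [0, 0, 0], 0]
    - [[0, 0, 0.15], [0, 0, 0], 0]
    - [[0, 0, 0], [0, 0, 0], 0]

```text
clock: 9.48
position: [0.6517, 0.0072, 0.0522]
ee_rot: [0.714, 0.7, -0.0, -0.0]
ft_force: [0.7, -0.6, -2.8]
grip_width: 0.364
```

>>> move_arm:
  moves:
    - [[0, 0, 0.05], [0, 0, 0], 0]
    - [[0, 0, 0], [0, 0, 0], 0]

```text
clock: 9.72
position: [0.652, 0.0072, 0.0516]
ee_rot: [0.714, 0.7, 0.0, 0.0]
ft_force: [-0.3, 0.3, -1.7]
grip_width: 0.37
```

>>> move_arm:
  moves:
    - [[0, -0.02, 0.1], [0, 0, 0], 0]
    - [[0, 0, 0.06], [0, 0, 0], 0]
    - [[0, 0, 0], [0, 0, 0], 0]

```text
clock: 10.1
position: [0.6512, 0.0072, 0.0471]
ee_rot: [0.714, 0.7, -0.0, -0.0]
ft_force: [-0.6, -0.1, -2.7]
grip_width: 0.363
```

>>> move_arm:
  moves:
    - [[0, 0, 0.04], [0, 0, 0], 0]
    - [[0, 0, 0], [0, 0, 0], 0]

```text
clock: 10.35
position: [0.6513, 0.0072, 0.0462]
ee_rot: [0.714, 0.7, -0.0, 0.0]
ft_force: [-0.1, 0.2, -2.5]
grip_width: 0.366
```

>>> move_arm:
  moves:
    - [[0, 0, 0.04], [0, 0, 0], 0]
    - [[0, 0, 0], [0, 0, 0], 0]

```text
clock: 10.6
position: [0.6513, 0.0073, 0.0452]
ee_rot: [0.714, 0.7, -0.0, -0.0]
ft_force: [0.7, 0.8, -2.3]
grip_width: 0.364
```

>>> move_arm:
  moves:
    - [[0, 0, 0.04], [0, 0, 0], 0]
    - [[0, 0, 0], [0, 0, 0], 0]

```text
clock: 10.85
position: [0.6513, 0.0072, 0.0442]
ee_rot: [0.714, 0.7, -0.0, -0.0]
ft_force: [-0.8, -0.2, -2.7]
grip_width: 0.367
```

>>> move_arm:
  moves:
    - [[0, 0, 0.03], [0, 0, 0], 0]
    - [[0, 0, 0], [0, 0, 0], 0]

```text
clock: 11.1
position: [0.6515, 0.0072, 0.0437]
ee_rot: [0.714, 0.7, 0.0, 0.0]
ft_force: [0.8, -0.9, -1.4]
grip_width: 0.369
```

>>> move_arm:
  moves:
    - [[0, 0, 0.03], [0, 0, 0], 0]
    - [[0, 0, 0], [0, 0, 0], 0]

```text
clock: 11.35
position: [0.6518, 0.0072, 0.0432]
ee_rot: [0.714, 0.7, 0.0, 0.0]
ft_force: [1.5, -0.6, 0.0]
grip_width: 0.367
```

>>> move_arm:
  moves:
    - [[0, 0, 0.02], [0, 0, 0], 0]
    - [[0, 0, 0], [0, 0, 0], 0]

```text
clock: 11.6
position: [0.652, 0.0072, 0.0429]
ee_rot: [0.714, 0.7, 0.001, 0.001]
ft_force: [1.4, -0.4, 4.7]
grip_width: 0.36
```

>>> move_arm:
  moves:
    - [[0, 0.04, 0], [0, 0, 0], 0]
    - [[0, 0, 0], [0, 0, 0], 0]

```text
clock: 11.85
position: [0.6525, 0.0072, 0.0424]
ee_rot: [0.714, 0.7, 0.0, 0.0]
ft_force: [1.5, -0.1, 3.9]
grip_width: 0.369
```

```bash
python3 -c "
from h import *
o=get_obs();print(o['position'],o['ft_force'],o['torque'])"
```

```text
[0.6525 0.0072 0.0424] [ 1.527  -0.1227  3.9394] [ 0.021  -0.2338 -0.0269]
```

>>> move_arm:
  moves:
    - [[0, 0.03, 0], [0, 0, 0], 0]
    - [[0, 0, 0], [0, 0, 0], 0]

```text
clock: 12.1
position: [0.6529, 0.0072, 0.0421]
ee_rot: [0.714, 0.7, -0.0, -0.0]
ft_force: [1.3, 0.2, 1.6]
grip_width: 0.366
```

>>> move_arm:
  moves:
    - [[0, 0.02, 0.01], [0, 0, 0], 0]
    - [[0, 0, 0], [0, 0, 0], 0]

```text
clock: 12.35
position: [0.6532, 0.0072, 0.0417]
ee_rot: [0.714, 0.7, -0.0, -0.0]
ft_force: [-0.6, 0.8, 0.1]
grip_width: 0.368
```

>>> move_arm:
  moves:
    - [[0, 0, 0.02], [0, 0, 0], 0]
    - [[0, 0, 0], [0, 0, 0], 0]

```text
clock: 12.6
position: [0.6534, 0.0073, 0.0416]
ee_rot: [0.714, 0.7, -0.0, -0.0]
ft_force: [-1.3, 0.7, 3.9]
grip_width: 0.369
```

>>> move_arm:
  moves:
    - [[0, 0, 0.02], [0, 0, 0], 0]
    - [[0, 0, 0], [0, 0, 0], 0]

```text
clock: 12.85
position: [0.6535, 0.0073, 0.0414]
ee_rot: [0.714, 0.7, -0.0, -0.0]
ft_force: [-4.0, 0.9, 6.7]
grip_width: 0.368
```

```bash
python3 -c "
from h import *
o=get_obs();print(o['position'],o['ft_force'],o['torque'],R.from_quat(o['ee_rot']).as_matrix())"
```

```text
[0.6535 0.0073 0.0414] [-3.9989  0.8651  6.6785] [ 0.1741  0.8234 -0.2697] [[ 0.0194  0.9998 -0.0001]
 [ 0.9998 -0.0194 -0.    ]
 [-0.     -0.0001 -1.    ]]
```

>>> move_arm:
  moves:
    - [[0, -0.015, 0], [0, 0, 0], 0]
    - [[0, 0, 0], [0, 0, 0], 0]

```text
clock: 13.1
position: [0.6535, 0.0073, 0.0415]
ee_rot: [0.714, 0.7, 0.0, 0.0]
ft_force: [-1.9, 1.2, 4.9]
grip_width: 0.365
```

```bash
python3 -c "
from h import *
o=get_obs();print(o['position'],o['ft_force'],o['torque'])"
```

```text
[0.6535 0.0073 0.0415] [-1.9299  1.1502  4.9167] [ 0.1878  0.3944 -0.3195]
```

>>> move_arm:
  moves:
    - [[0, -0.01, 0], [0, 0, 0.5], 0]
    - [[0, 0, 0], [0, 0, 0], 0]

```text
clock: 13.35
position: [0.6536, 0.0073, 0.0414]
ee_rot: [0.717, 0.697, 0.001, 0.0]
ft_force: [1.1, 1.1, 2.6]
grip_width: 0.365
```

```bash
python3 -c "
from h import *
o=get_obs();print(o['position'],o['ft_force'],o['torque'])"
```

```text
[0.6536 0.0073 0.0414] [1.1309 1.0645 2.5867] [ 0.2104 -0.3632  0.0288]
```

>>> move_arm:
  moves:
    - [[0, 0, 0], [0, 0, 0], 0.38]
    - [[0, 0, 0], [0, 0, 0], 0.42]
    - [[0, 0, 0], [0, 0, 0], 0.5]
    - [[0, 0, 0], [0, 0, 0], 0.6]
    - [[0, 0, 0], [0, 0, 0], 0.75]

```text
clock: 13.98
position: [0.6528, 0.0071, 0.0409]
ee_rot: [0.717, 0.697, -0.0, -0.0]
ft_force: [0.2, -0.1, 0.1]
grip_width: 0.749
```

```bash
python3 -c "
from h import *
o=get_obs();print(o['position'],o['ft_force'],o['torque'],o['grip_width'])"
```

```text
[0.6528 0.0071 0.0409] [ 0.2005 -0.1171  0.1199] [-0.0162 -0.0035  0.0388] 0.7493611301747934
```

>>> move_arm:
  moves:
    - [[0, 0, -0.3], [0, 0, 0], 0.75]
    - [[0, 0, -0.7], [0, 0, 0], 0.75]
    - [[0, 0, -1], [0, 0, 0], 0.75]
    - [[0, 0, -1], [0, 0, 0], 0.75]
    - [[0, 0, -1], [0, 0, 0], 0.75]

```text
clock: 14.6
position: [0.6532, 0.0073, 0.1435]
ee_rot: [0.717, 0.697, 0.0, 0.001]
ft_force: [0.1, -0.7, -0.7]
grip_width: 0.75
```

>>> move_arm:
  moves:
    - [[0, 0, -1], [0, 0, 0], 0.7]
    - [[0.5, 0, -0.6], [0, 0, 0], 0.5]
    - [[1, 0, 0], [0, 0, 0], 0]
    - [[1, 0, 0], [0, 0, 0], 0]
    - [[1, 0, 0], [0, 0, 0], 0]
  squeeze: 50

```text
clock: 15.22
position: [0.6551, 0.0966, 0.1816]
ee_rot: [0.717, 0.697, 0.0, -0.0]
ft_force: [-0.2, 0.2, 0.9]
grip_width: 0.004
```

>>> move_arm:
  moves:
    - [[1, 0, 0], [0, 0, 0], 0]
    - [[1, 0, 0], [0, 0, 0], 0]
    - [[1, 0, 0], [0, 0, 0], 0]
    - [[1, 0, 0], [0, 0, 0], 0]
    - [[0, 0, 0], [0, 0, 0], 0]

```text
clock: 15.85
position: [0.657, 0.1985, 0.1814]
ee_rot: [0.715, 0.699, 0.0, -0.001]
ft_force: [0.1, 0.0, -0.5]
grip_width: 0.002
```

```bash
python3 - <<'E'
from h import *
o=get_obs();print(o['position'],R.from_quat(o['ee_rot']).as_matrix()[:,0],o['ft_force'],o['grip_width'])
t=cv2.cvtColor(camera("top"),cv2.COLOR_RGB2BGR); s=cv2.cvtColor(camera("scene"),cv2.COLOR_RGB2BGR)
f=lambda im,k:cv2.resize(np.clip(im*1.2,0,255).astype(np.uint8),None,fx=k,fy=k,interpolation=cv2.INTER_CUBIC)
A=f(t[150:192,190:304],7);B=f(s[170:222,205:319],7)
cv2.imwrite("pics/q1.png",np.vstack([A,B[:300]]))
E
```

```text
[0.657  0.1985 0.1814] [0.0234 0.9997 0.0017] [ 0.1335  0.0075 -0.507 ] 0.002074534043318593
```

View pics/q1.png

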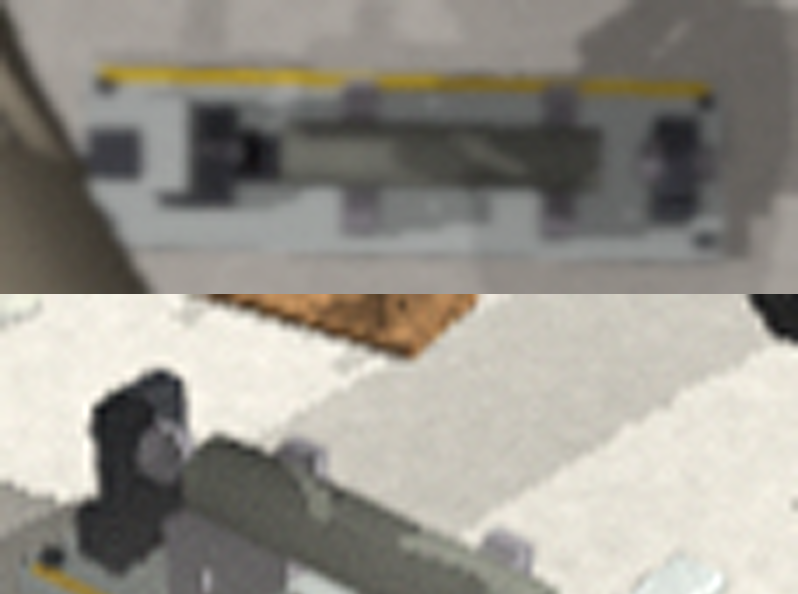

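```bash
python3 - <<'E'
from h import *
t=cv2.cvtColor(camera("top"),cv2.COLOR_RGB2BGR); s=cv2.cvtColor(camera("scene"),cv2.COLOR_RGB2BGR)
f=lambda im,k:cv2.resize(np.clip(im*1.8,0,255).astype(np.uint8),None,fx=k,fy=k,interpolation=cv2.INTER_CUBIC)
A=f(t[158:186,215:245],13);B=f(s[200:228,265:295],13)
cv2.imwrite("pics/q2.png",np.hstack([A,B]))
print(t[170:175,215:300].mean((0,2)).astype(int))
print("Vtop row",t[163:165,225:285].mean((0,2)).astype(int)); print(t[179:181,225:285].mean((0,2)).astype(int))
E
```

```text
[129 105  68  47  42  42  41  44  44  34  21  19  29  37  48  69  83  85
  85  84  84  84  84  86  85  86  84  84  83  82  81  77  70  65  62  61
  61  60  58  57  57  54  53  55  56  57  57  57  57  55  54  50  48  47
  47  47  46  48  49  51  58  73  81  84  82  78  73  69  65  53  42  40
  39  41  49  57  64  71  75  77  79  81  82  82  81]
Vtop row [104 106 111 116 123 123 117 111 104 103 103 103 101  93  80  70  69  70
  71  76  82  84  83  83  84  85  89  87  83  82  83  82  82  82  82  82
  81  81  81  82  82  79  70  63  61  62  63  67  74  78  79  80  79  79
  79  79  77  77  78  77]
[116 117 117 119 124 128 129 130 133 133 133 132 129 114  95  86  86  85
  84  91  99 100 102 101 101 102 107 106 103 101 100  98  93  87  92 107
 117 119 119 119 117 105  83  64  59  58  62  75  82  85  84  84  84  87
  91  89  83  68  50  42]
```

View pics/q2.png

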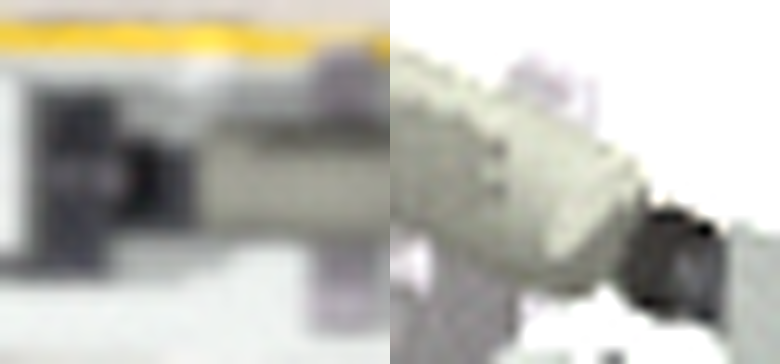

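>>> move_arm:
  moves:
    - [[0.3, 0, 0.5], [0, 0, 0], 0]
    - [[0, 0, 1], [0, 0, 0], 0]
    - [[0, 0, 1], [0, 0, 0], 0]
    - [[0, 0, 1], [0, 0, 0], 0]
    - [[0, 0, 0.6], [0, 0, 0], 0]

```text
clock: 16.68
position: [0.6576, 0.2017, 0.0764]
ee_rot: [0.717, 0.697, -0.001, -0.0]
ft_force: [-0.4, 0.4, -0.3]
grip_width: 0.002
```

>>> move_arm:
  moves:
    - [[0, 0, 0.4], [0, 0, 0], 0]
    - [[-0.3, 0, 0], [0, 0, 0], 0]
    - [[-0.3, 0, 0], [0, 0, 0], 0]
    - [[0, 0, 0], [0, 0, 0], 0]

```text
clock: 17.18
position: [0.6588, 0.1858, 0.0694]
ee_rot: [0.718, 0.697, 0.0, 0.001]
ft_force: [-0.4, -0.2, -0.1]
grip_width: -0.004
```

>>> move_arm:
  moves:
    - [[-0.1, 0, 0], [0, 0, 0], 0]
    - [[-0.1, 0, 0], [0, 0, 0], 0]
    - [[-0.1, 0, 0], [0, 0, 0], 0]
    - [[-0.1, 0, 0], [0, 0, 0], 0]
    - [[0, 0, 0], [0, 0, 0], 0]

```text
clock: 17.8
position: [0.6578, 0.1768, 0.0685]
ee_rot: [0.717, 0.697, -0.0, 0.0]
ft_force: [-0.8, -0.4, 0.2]
grip_width: 0.001
```

>>> move_arm:
  moves:
    - [[-0.1, 0, 0], [0, 0, 0], 0]
    - [[-0.1, 0, 0], [0, 0, 0], 0]
    - [[0, 0, 0], [0, 0, 0], 0]

```text
clock: 18.18
position: [0.6577, 0.1717, 0.0685]
ee_rot: [0.717, 0.697, -0.0, 0.0]
ft_force: [-0.3, 0.6, -0.5]
grip_width: 0.0
```

>>> move_arm:
  moves:
    - [[-0.1, 0, 0], [0, 0, 0], 0]
    - [[-0.1, 0, 0], [0, 0, 0], 0]
    - [[-0.1, 0, 0], [0, 0, 0], 0]
    - [[0, 0, 0], [0, 0, 0], 0]

```text
clock: 18.68
position: [0.6575, 0.1642, 0.0686]
ee_rot: [0.717, 0.697, -0.0, 0.0]
ft_force: [1.2, 0.6, 0.1]
grip_width: -0.001
```

>>> move_arm:
  moves:
    - [[-0.1, 0, 0], [0, 0, 0], 0]
    - [[-0.1, 0, 0], [0, 0, 0], 0]
    - [[0, 0, 0], [0, 0, 0], 0]

```text
clock: 19.05
position: [0.6573, 0.1592, 0.0685]
ee_rot: [0.717, 0.697, -0.0, 0.0]
ft_force: [-0.4, -0.6, 0.8]
grip_width: -0.005
```

>>> move_arm:
  moves:
    - [[-0.1, 0, 0], [0, 0, 0], 0]
    - [[-0.1, 0, 0], [0, 0, 0], 0]
    - [[0, 0, 0], [0, 0, 0], 0]

```text
clock: 19.42
position: [0.6571, 0.1549, 0.0686]
ee_rot: [0.717, 0.697, 0.0, -0.0]
ft_force: [0.0, 1.2, -1.7]
grip_width: 0.003
```

>>> move_arm:
  moves:
    - [[-0.06, 0, 0], [0, 0, 0], 0]
    - [[-0.06, 0, 0], [0, 0, 0], 0]

```text
clock: 19.68
position: [0.657, 0.1548, 0.0687]
ee_rot: [0.716, 0.698, 0.002, -0.001]
ft_force: [4.7, 11.0, -5.7]
grip_width: 0.003
```

>>> move_arm:
  moves:
    - [[-0.06, 0, 0], [0, 0, 0], 0]
    - [[-0.06, 0, 0], [0, 0, 0], 0]

```text
clock: 19.92
position: [0.6569, 0.1522, 0.0686]
ee_rot: [0.716, 0.698, 0.002, -0.001]
ft_force: [3.4, 10.7, -5.8]
grip_width: 0.0
```

>>> move_arm:
  moves:
    - [[-0.06, 0, 0], [0, 0, 0], 0]
    - [[-0.06, 0, 0], [0, 0, 0], 0]

```text
clock: 20.18
position: [0.6569, 0.1493, 0.0687]
ee_rot: [0.716, 0.698, 0.002, -0.001]
ft_force: [4.1, 11.6, -4.7]
grip_width: -0.003
```

>>> move_arm:
  moves:
    - [[-0.06, 0, 0], [0, 0, 0], 0]
    - [[-0.06, 0, 0], [0, 0, 0], 0]

```text
clock: 20.42
position: [0.6568, 0.1463, 0.0687]
ee_rot: [0.716, 0.698, 0.002, -0.001]
ft_force: [4.5, 10.6, -4.7]
grip_width: -0.004
```

>>> move_arm:
  moves:
    - [[-0.06, 0, 0], [0, 0, 0], 0]
    - [[-0.06, 0, 0], [0, 0, 0], 0]

```text
clock: 20.68
position: [0.6567, 0.1433, 0.0687]
ee_rot: [0.716, 0.698, 0.002, -0.001]
ft_force: [3.2, 10.3, -4.4]
grip_width: -0.0
```

>>> move_arm:
  moves:
    - [[-0.06, 0, 0], [0, 0, 0], 0]
    - [[-0.06, 0, 0], [0, 0, 0], 0]

```text
clock: 20.92
position: [0.6567, 0.1412, 0.0687]
ee_rot: [0.716, 0.698, 0.003, -0.001]
ft_force: [4.8, 13.6, -5.8]
grip_width: 0.004
```

>>> move_arm:
  moves:
    - [[-0.06, 0, 0], [0, 0, 0], 0]

```text
clock: 21.05
position: [0.6566, 0.1399, 0.0687]
ee_rot: [0.716, 0.698, 0.003, -0.001]
ft_force: [6.1, 14.7, -6.6]
grip_width: -0.004
```

>>> move_arm:
  moves:
    - [[-0.06, 0, 0], [0, 0, 0], 0]

```text
clock: 21.18
position: [0.6566, 0.1384, 0.0687]
ee_rot: [0.716, 0.698, 0.003, -0.001]
ft_force: [5.2, 13.9, -6.5]
grip_width: 0.001
```

>>> move_arm:
  moves:
    - [[-0.04, 0, 0], [0, 0, 0], 0]
    - [[-0.04, 0, 0], [0, 0, 0], 0]

```text
clock: 21.42
position: [0.6566, 0.1364, 0.0687]
ee_rot: [0.716, 0.698, 0.003, -0.001]
ft_force: [6.2, 14.5, -6.3]
grip_width: -0.003
```

>>> move_arm:
  moves:
    - [[-0.04, 0, 0], [0, 0, 0], 0]
    - [[-0.04, 0, 0], [0, 0, 0], 0]

```text
clock: 21.68
position: [0.6565, 0.1345, 0.0687]
ee_rot: [0.716, 0.699, 0.003, -0.001]
ft_force: [5.5, 14.3, -6.6]
grip_width: -0.001
```

>>> move_arm:
  moves:
    - [[-0.04, 0, 0], [0, 0, 0], 0]
    - [[-0.04, 0, 0], [0, 0, 0], 0]

```text
clock: 21.92
position: [0.6564, 0.1325, 0.0687]
ee_rot: [0.716, 0.699, 0.003, -0.001]
ft_force: [5.7, 14.4, -7.3]
grip_width: 0.006
```

>>> move_arm:
  moves:
    - [[-0.04, 0, 0], [0, 0, 0], 0]
    - [[-0.04, 0, 0], [0, 0, 0], 0]

```text
clock: 22.18
position: [0.6564, 0.1306, 0.0687]
ee_rot: [0.716, 0.699, 0.003, -0.001]
ft_force: [4.9, 14.3, -6.9]
grip_width: 0.002
```

>>> move_arm:
  moves:
    - [[-0.04, 0, 0], [0, 0, 0], 0]
    - [[-0.04, 0, 0], [0, 0, 0], 0]

```text
clock: 22.42
position: [0.6563, 0.1285, 0.0687]
ee_rot: [0.716, 0.699, 0.003, -0.001]
ft_force: [6.6, 13.9, -6.7]
grip_width: -0.0
```

>>> move_arm:
  moves:
    - [[-0.04, 0, 0], [0, 0, 0], 0]
    - [[-0.04, 0, 0], [0, 0, 0], 0]

```text
clock: 22.68
position: [0.6563, 0.1265, 0.0687]
ee_rot: [0.716, 0.699, 0.003, -0.001]
ft_force: [6.0, 14.0, -6.8]
grip_width: -0.002
```

>>> move_arm:
  moves:
    - [[-0.04, 0, 0], [0, 0, 0], 0]
    - [[-0.04, 0, 0], [0, 0, 0], 0]

```text
clock: 22.92
position: [0.6563, 0.1246, 0.0687]
ee_rot: [0.716, 0.699, 0.003, -0.001]
ft_force: [5.8, 14.7, -7.0]
grip_width: 0.001
```

>>> move_arm:
  moves:
    - [[-0.04, 0, 0], [0, 0, 0], 0]
    - [[-0.04, 0, 0], [0, 0, 0], 0]

```text
clock: 23.18
position: [0.6562, 0.1227, 0.0687]
ee_rot: [0.716, 0.699, 0.003, -0.002]
ft_force: [6.0, 14.5, -7.5]
grip_width: -0.001
```

>>> move_arm:
  moves:
    - [[-0.04, 0, 0], [0, 0, 0], 0]

```text
clock: 23.3
position: [0.6562, 0.122, 0.0687]
ee_rot: [0.715, 0.699, 0.003, -0.002]
ft_force: [6.1, 16.0, -7.3]
grip_width: 0.002
```

>>> move_arm:
  moves:
    - [[-0.04, 0, 0], [0, 0, 0], 0]

```text
clock: 23.42
position: [0.6562, 0.1214, 0.0687]
ee_rot: [0.715, 0.699, 0.003, -0.002]
ft_force: [6.6, 17.5, -8.5]
grip_width: 0.0
```

>>> move_arm:
  moves:
    - [[-0.03, 0, 0], [0, 0, 0], 0]

```text
clock: 23.55
position: [0.6561, 0.1209, 0.0687]
ee_rot: [0.715, 0.699, 0.003, -0.002]
ft_force: [7.4, 18.1, -8.2]
grip_width: 0.003
```

>>> move_arm:
  moves:
    - [[0, 0, 0], [0, 0, 0], 0]

```text
clock: 23.68
position: [0.6561, 0.1209, 0.0687]
ee_rot: [0.715, 0.699, 0.003, -0.002]
ft_force: [6.6, 16.5, -8.4]
grip_width: 0.002
```

>>> move_arm:
  moves:
    - [[0.05, 0, 0], [0, 0, 0], 0]
    - [[0.1, 0, 0], [0, 0, 0], 0]
    - [[0.3, 0, 0], [0, 0, 0], 0]
    - [[0.6, 0, 0], [0, 0, 0], 0]
    - [[0.6, 0, 0], [0, 0, 0], 0]

```text
clock: 24.3
position: [0.6571, 0.1572, 0.0686]
ee_rot: [0.717, 0.697, -0.0, 0.0]
ft_force: [-0.3, 1.2, -0.7]
grip_width: -0.003
```

>>> move_arm:
  moves:
    - [[0.3, 0, -0.3], [0, 0, 0], 0]
    - [[0, 0, -1], [0, 0, 0], 0]
    - [[0, 0, -1], [0, 0, 0], 0]
    - [[0, 0, -1], [0, 0, 0], 0]
    - [[0, 0, -1], [0, 0, 0], 0]

```text
clock: 24.92
position: [0.6573, 0.1639, 0.1775]
ee_rot: [0.717, 0.697, 0.0, 0.0]
ft_force: [-0.2, -0.1, 0.0]
grip_width: -0.003
```

>>> move_arm:
  moves:
    - [[1, 0, 0], [0, 0, 0], 0]
    - [[1, 0, 0], [0, 0, 0], 0]
    - [[1, 0, 0], [0, 0, 0], 0]
    - [[0, 0, 0], [0, 0, 0], 0]
    - [[0, 0, 0], [0, 0, 0], 0]

```text
clock: 25.55
position: [0.6597, 0.2379, 0.1763]
ee_rot: [0.717, 0.697, -0.0, 0.0]
ft_force: [0.0, -0.4, -0.6]
grip_width: -0.002
```

```bash
python3 - <<'E'
from h import *
o=get_obs();print(o['clock'],o['position'],o['ft_force'])
t=cv2.cvtColor(camera("top"),cv2.COLOR_RGB2BGR); s=cv2.cvtColor(camera("scene"),cv2.COLOR_RGB2BGR)
f=lambda im,k:cv2.resize(np.clip(im*1.3,0,255).astype(np.uint8),None,fx=k,fy=k,interpolation=cv2.INTER_CUBIC)
A=f(t[155:190,195:305],7);B=f(s[178:228,210:320],7)
cv2.imwrite("pics/r1.png",np.vstack([A,B]))
E
```

```text
25.55 [0.6597 0.2379 0.1763] [ 0.0266 -0.4136 -0.6429]
```

View pics/r1.png

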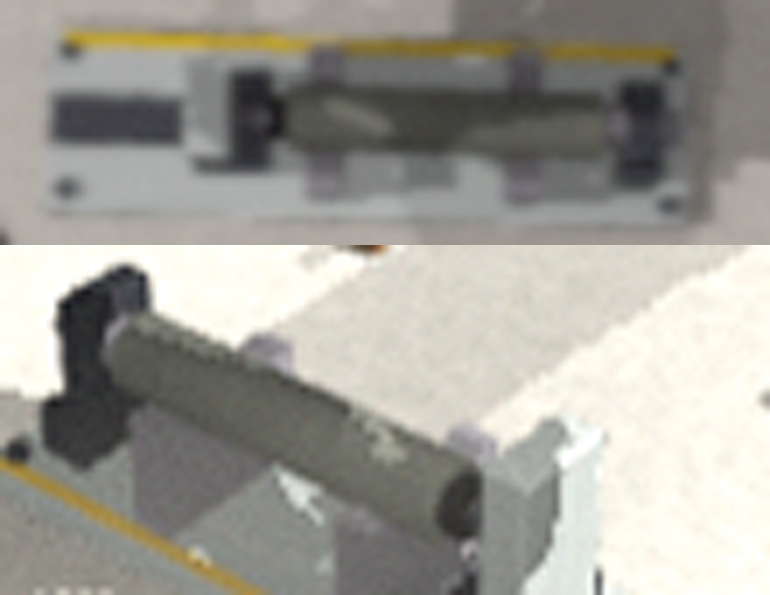

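The picture shows the core against the anvil button at about (612,125) in the top crop. The pad sits on its other end at about (280,110), and the core lies level in both Vs with the robot clear of it. I'm handing in.

```bash
python3 -c "
from workcell import *
print(hand_in())"
```

```text
the job is handed in; nothing more can be done
None
```

The long core is bedded in both V-supports, home against the anvil and clamped by the jaw's pad. I handed the job in at about 26 s, with the robot standing clear.

- **Laying in:** I lowered the core in small steps and corrected its sideways position and turn by feel. The highest upward reading while laying it was 6.7 N, roughly 10 N on the core allowing for its weight. The grip was 24 N, and it was let go at the expected bedded height.
- **Clamping:** Sliding the jaw alone took about 11 N, and about 14.3 N once the core was moving too. The force rose again at the anvil, and I stopped at 16.5 to 18 N. That puts the pad at about 6 to 7 N and roughly 4 mm pressed in. This is worked out from the finger force, not measured directly.
- **Last checks:** The final picture shows the core against the anvil and seated in both Vs, with the pad on its other end. The arm was then touching nothing.
- **One disagreement:** When I let go, the pictures put the core's middle about 10 mm to +x of the seat (±2 mm), against the 4 to 8 mm advised. I left it there because it was still clear of the pad: the jaw moved roughly 12 mm before the pad met the core.
- **Not checked:** I took no separate last look at the short core or the other objects. The arm's path stayed away from them and no unexpected forces showed.

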